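# Clip a circuit board into the soldering holder

## Robot

A 6-joint arm with a two-finger parallel gripper is mounted at the origin on the work surface. World frame = base frame: x ahead of the robot, y to its left, z up, the work surface at z = 0. Lengths are in m, angles in rad, forces in N, time in s.
With the tool pointing down it reaches from about 0.375 to 0.9 m from the base axis. Payload 3.1 kg.
Tool frame: the origin (TCP) lies midway between the tips of the shut fingers; the grasp point (between the pads) lies 19 mm behind it (pinch_z is the distance from the TCP to the grasp point, in m); z points along the fingers, y is the line along which they close (so a half turn about z gives the same grasp; the last joint's range is limited). The gripper opens to 85 mm and grips with 20 to 120 N. Pads are 22 mm wide; open, the fingers measure 114 mm over their backs; the gripper's body (76 mm by 85 mm) begins 54 mm behind the grasp point. The pads swing forward as they close: fully open they stand 13 mm farther back than shut.
Start: joints at [-1.52, 0.527, 1.433, -0, 1.181, -0.178], TCP at [0.142, -0.609, 0.231] pointing down, gripper open.
Joint ranges: [-3.08, 3.08], [-0.75, 2.2], [0.22, 2.44], [-1.43, 4.57], [0, 2.65], [-2.85, 2.85]. Speed limits (rad/s): [2.79, 2.79, 3.14, 3.14, 3.14, 3.14].

## Interface

Orientations are given as a unit quaternion [x, y, z, w].
In Python, from station import sense, snapshot, camera_params, sign_off, pinch_z gives the robot as it stands. The module is installed in compiled form; this text tells all that it offers.
- The arm moves only by the shell command python3 -m handwheel 'ROWS' [FORCE]. ROWS is JSON, a list that holds one entry, the list of rows, each a list of 7 numbers: the turn, a rotation vector about the tool's x, y, z in degrees, then the shift along the tool's x, y, z in m, then the opening, from 0 (shut) to 1 (fully open). A call has 1 to 20 rows; each row shifts and turns the commanded pose from where the row before left it, along the tool's axes as they then stand; what a row does not reach is not made up. A row lasts 1/8 s, in which the tool goes at most 62.5 mm and 10.7 degrees, less where a joint would pass 70% of its speed; a pose out of reach is approached as far as the arm can. A call with a gripper value outside its range is refused whole. The fingers move at their own pace and stop on an object; FORCE is the grip in N (left out, the last holds). Time passes only in rows, so rows that do not move let the fingers close. It gives the time, the measured TCP pose, the force, the opening and the grip force at its end, in the units of the state.
- sense(): the state, without advancing time (a new reading comes with each control period).
- snapshot(name): name is "scene" or "side" or "wrist"; returns the picture (384x512x3 uint8, red, green, blue); there is no depth.
- camera_params(name): a dict with "fx", "fy", "cx", "cy" (pixels), "k1" (the pictures are not rectified: a ray, as slopes to the right and down, at radius r is drawn at 1 + k1 r^2 times it, then the intrinsics apply), "world_to_cam" (4x4, takes a point from world to camera coordinates); the wrist camera has in their place "mount" (4x4, takes a point from camera to tool coordinates, whose origin is the TCP and whose axes are the flange's). Camera axes: x right, y down, z forward; pixel columns grow to the right and rows downward; lengths in m; the calibration is good to about 2 mm. A picture is of the moment at which its call begins: read the wrist's pose just before it. camera_params takes no time and is no camera call.
- sign_off(): hands the job in; it is judged then, once.
The state is a dict: "t": time; "q": joint angles; "qd": joint speeds; "tau": joint torques, N m; "tcp_pos": TCP position; "tool_rot": TCP orientation; "force": force on the tool from outside, world axes, zero at the start; "ft_torque": the same for the moment, N m; "finger_gap": opening from 0.0 (shut) to 1.0 (fully open); "gripper_force": force on a finger pad.
Only numpy, scipy, OpenCV 4.12 (cv2) and the standard library are available. Lean on these libraries where they do the work, as an engineer would, in place of code of your own. Each camera call takes 0.05 s, during which the arm holds its last target. There are 200 camera calls.

## Task

Lift the sprung clip of the board holder all the way open, slide the circuit board (gold contacts first) into the channel beneath it and press it home against the jaw of the end stop, gently but firmly: about 5 to 10 N, never more than 15 N. Then lower the clip onto the board under control, keeping hold of it until it rests on the board so that it never snaps shut, and never pressing it onto the board with more than 20 N. Leave the board touching the stop, and leave the other things on the bench alone.

Things in the scene. Friction and masses are not known exactly. Their poses are not given: they have to be found in the camera images.
- holder: Fixed aluminium slab 190 x 110 x 15 mm with a board channel and a clip. Frame: x = sliding-in direction, z up; origin at table height. Slab spans x -105 to +85, y +-55 mm; its top, the deck, is at z = 15 mm. When home, the board lies flat on the deck, its origin 15 mm above the table, x axes parallel, its centre between x = -10 and 0 mm depending on how the end stop is set.
- stop: Adjustable end stop at the channel's end: a fixed block on the deck (origin: centre of its underside, holder x = 57 mm) and, before it, a steel jaw 30 mm wide, 10 mm high, which the board's front edge bears on when home. The jaw's face is screwed to a fixed setting anywhere from x = 40 to 50 mm: not measured, feel for it. A soft button (0.1 N) stands 2 mm out of the jaw's face.
- clip (a joint): Clip hinge angle, rad: 0 shut with no board, about 0.08 resting on a board, 1.4 fully open (handle up). Axis along holder y at clip_hinge. Over-centre spring: below 0.75 it pulls shut (0.19 N m near shut, 2.7 N at the handle), above 0.75 it pushes open (up to 0.16 N m) and stays open by itself. Let go part-way down, it snaps shut. Starts shut.
- clip_handle (a point): Centre of the clip's handle, a round black bar 11 mm thick, 32 mm long along holder y, on a strip 20 mm wide. Shut: 66 mm before (-x) and 22 mm above the hinge, 55 mm above the table. It moves on a circle of 69.6 mm radius about the hinge, up and to +x. Can be pinched by its two ends, turning between the pads. The clip's rubber pad is 34 mm before the hinge.
- clip_hinge (a point): Point on the clip's hinge axis, middle of the width: holder x = +66 mm, 33 mm above the table. Frame parallel to the holder's.
- board: Loose circuit board, a stiff slab 100 (x) x 50 (y) x 4 mm, about 80 g; gold contacts along its front (+x) edge. A black relay block, centred at x = -36 mm, 16 (x) x 20 (y) mm, 18 mm high (top 22 mm over the underside), serves to hold it; other components are flat. Origin: centre of the underside. Starts flat on the bench, left or right of the holder.
- parts_box: Loose open grey parts box 75 x 60 x 28 mm, a bystander on the other side of the holder. Origin: centre of underside.
- wash_bottle: Loose white bottle 60 mm in diameter, 140 mm tall, a bystander. Origin: centre of underside.
- screwdriver: Loose yellow-handled screwdriver 170 mm long lying on the bench, a bystander. Origin: underside, mid-length.
- channel_mouth (a point): Middle of the channel's mouth on the deck, holder x = -20 mm. From here (to holder x = -5) 10 mm high flares narrow from 66 to 52 mm, then straight rails 52 mm apart run to x = 50. From x = +5 steel lips overhang each rail's inner face by 5 mm, 7 mm above the deck: the board cannot be dropped in, it slides in flat on the deck along +x. Frame parallel to the holder's.
Things that resemble listed ones, but are neither listed nor needed, are in the scene too. There is more than one size of the board; the job needs the middle-sized.

How it is judged:
By the outcome, as a careful person would: the job done as asked, in the order asked, and still so for the second after the job is handed in, with the robot touching nothing.
It also fails if it takes over 72 s, if anything falls off the work surface, if the arm or the gripper's body presses on something with over 40 N, if the wrist force passes 120 N, or if a joint passes its speed limit or range.

## Working session

There is one attempt and no reset: what is moved stays moved. The work goes in short steps, Python scripts to look and compute and a shell command to move; the robot and the scene stay as the last step left them, time stands still between calls to the robot, and variables do not carry over. Pictures are saved under pics/ and viewed, at most 10 in all, crops included, and the job is handed in when it is done.

```bash
mkdir -p pics; python3 - <<'E'
from station import *
import cv2,numpy as np
s=sense();print({k:np.round(v,4).tolist() for k,v in s.items()})
for n in ("scene","side"):
    im=snapshot(n);cv2.imwrite(f"pics/{n}0.png",cv2.resize(im[:,:,::-1],(800,600),interpolation=cv2.INTER_CUBIC));cv2.imwrite(f"pics/{n}_raw.png",im[:,:,::-1])
    print(n,camera_params(n))
print(camera_params("wrist"),pinch_z)
E
```

```text
{'t': 0.0, 'q': [-1.5205, 0.5285, 1.4339, -0.0, 1.1814, -0.1785], 'qd': [-0.0006, 0.0005, 0.0016, 0.0017, 0.0001, 0.0014], 'tau': [0.0001, -44.2352, -17.8025, -0.0001, 0.0083, -0.0], 'tcp_pos': [0.1417, -0.608, 0.2303], 'tool_rot': [0.9935, 0.1142, 0.0, -0.0011], 'force': [0.8086, -0.013, -0.2855], 'ft_torque': [0.0104, -0.0147, -0.0162], 'gripper_force': 0.0, 'finger_gap': 0.9987}
scene {'fx': 415.49463737244645, 'fy': 415.49463737244645, 'cx': 252.8218513487441, 'cy': 185.02378384813733, 'k1': 0.011357256065976845, 'world_to_cam': array([[-0.74004529,  0.67248723,  0.00969001,  0.41713979],
       [ 0.37855753,  0.42840965, -0.8204629 , -0.19052265],
       [-0.55590211, -0.60351148, -0.57161765,  1.31296278],
       [ 0.        ,  0.        ,  0.        ,  1.        ]])}
side {'fx': 372.99477198679665, 'fy': 372.99477198679665, 'cx': 252.27336569290645, 'cy': 190.60376400324878, 'k1': -0.04678489010188562, 'world_to_cam': array([[ 0.89338672, -0.44919312, -0.00925834, -0.52745128],
       [-0.31894809, -0.61956351, -0.71722602,  0.27747444],
       [ 0.31643687,  0.64371313, -0.6967791 ,  0.73097327],
       [ 0.        ,  0.        ,  0.        ,  1.        ]])}
{'fx': 324.86504577948773, 'fy': 324.86504577948773, 'cx': 254.93978183244045, 'cy': 191.48371275644988, 'k1': 0.031251121516597244, 'mount': array([[ 4.77049030e-04, -9.61034519e-01, -2.76427975e-01,
         6.96689562e-02],
       [ 9.99999598e-01,  6.68156591e-04, -5.97163547e-04,
        -1.37330683e-04],
       [ 7.58591956e-04, -2.76427580e-01,  9.61034452e-01,
        -1.41647461e-01],
       [ 0.00000000e+00,  0.00000000e+00,  0.00000000e+00,
         1.00000000e+00]])} 0.0187
```

View pics/scene0.png

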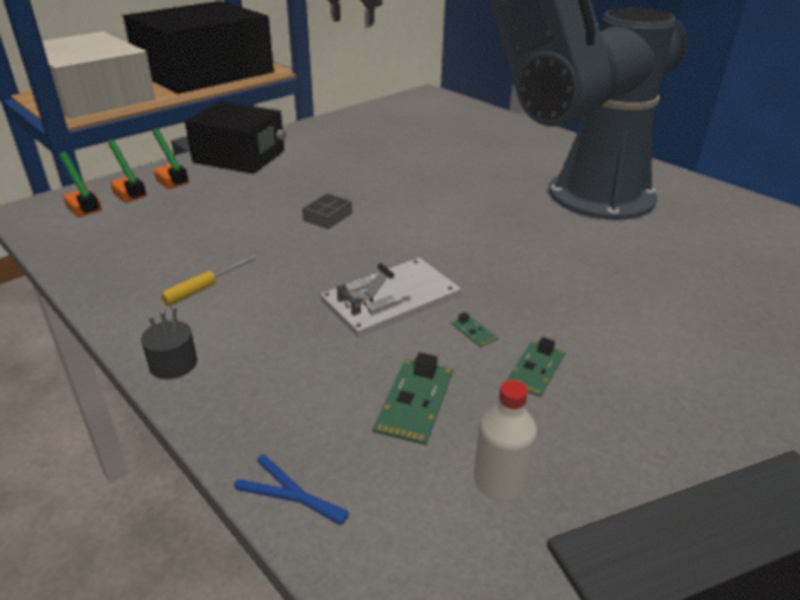

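View pics/side0.png

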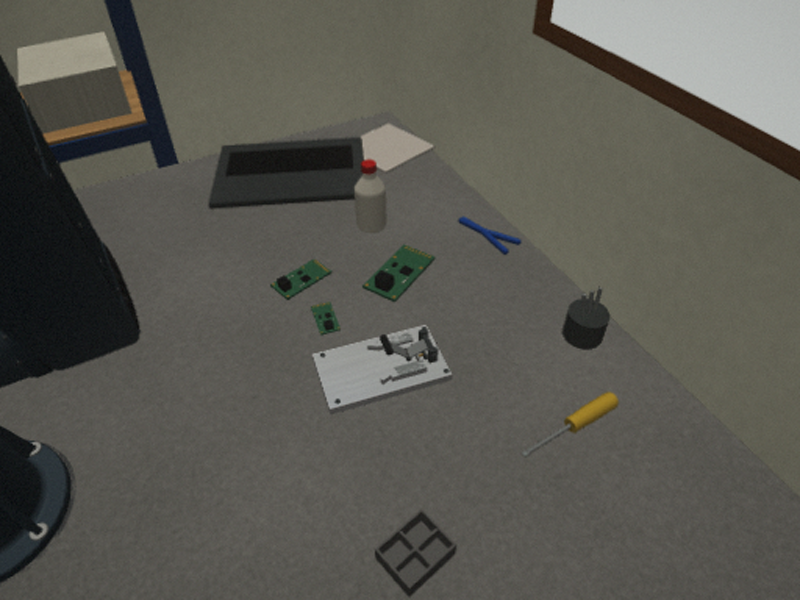

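Scene picture (800x600): boards at (414,397) large, (537,365) middle, (473,329) small. The holder's slab is at (392,293), with the clip handle at (386,271) and the hinge towards (350,300). The side picture shows the same boards at (399,272), (301,278) and (325,318), with the holder at (382,367). Next I'll enlarge the holder and the boards.

```bash
cat > h.py <<'E'
from station import *
import cv2,numpy as np
from scipy.spatial.transform import Rotation as R
def cam(n,st=None):
    c=camera_params(n);K=np.array([[c['fx'],0,c['cx']],[0,c['fy'],c['cy']],[0,0,1]]);d=np.array([c['k1'],0,0,0,0])
    if 'mount' in c:
        T=np.eye(4);T[:3,:3]=R.from_quat(st['tool_rot']).as_matrix();T[:3,3]=st['tcp_pos'];W=np.linalg.inv(T@c['mount'])
    else: W=c['world_to_cam']
    return K,d,W
def toplane(px,z,C):
    K,d,W=C;px=np.atleast_2d(np.array(px,float))
    u=cv2.undistortPoints(px[:,None],K,d)[:,0];r=np.c_[u,np.ones(len(u))]@W[:3,:3];o=-W[:3,:3].T@W[:3,3]
    return o+r*((np.broadcast_to(z,len(u))-o[2])/r[:,2])[:,None]
def proj(P,C):
    K,d,W=C;return cv2.projectPoints(np.atleast_2d(P).astype(float),cv2.Rodrigues(W[:3,:3])[0],W[:3,3],K,d)[0][:,0]
def crop(im,x0,y0,w,h,k,name):
    cv2.imwrite(name,cv2.resize(im[y0:y0+h,x0:x0+w,::-1],None,fx=k,fy=k,interpolation=cv2.INTER_CUBIC))
E
python3 - <<'E'
from h import *
a=cv2.imread('pics/side_raw.png')[:,:,::-1]
crop(a,165,145,130,120,6,'pics/sidecrop.png')
s=.64
S=cam('side')
for n,p in dict(mid=[(271,284),(290,298),(331,270),(316,260)],large=[(363,285),(396,299),(435,257),(404,244)],small=[(311,306),(325,303),(341,331),(323,334)],bottle=[(370,228)],box=[(412,545)],sd=[(594,412),(526,455)]).items():
    P=toplane(np.array(p)*s,.002,S);print(n,P[:,:2].round(3).tolist(),[round(float(np.linalg.norm(P[i]-P[i-1])),3) for i in range(len(P))])
E
```

```text
mid [[0.468, 0.244], [0.486, 0.195], [0.577, 0.23], [0.563, 0.269]] [0.098, 0.053, 0.098, 0.041]
large [[0.613, 0.167], [0.648, 0.108], [0.763, 0.175], [0.73, 0.236]] [0.136, 0.069, 0.133, 0.069]
small [[0.512, 0.16], [0.536, 0.155], [0.535, 0.083], [0.506, 0.09]] [0.07, 0.024, 0.073, 0.03]
bottle [[0.693, 0.311]] [0.0]
box [[0.473, -0.281]] [0.0]
sd [[0.797, -0.23], [0.668, -0.242]] [0.129, 0.129]
```

View pics/sidecrop.png

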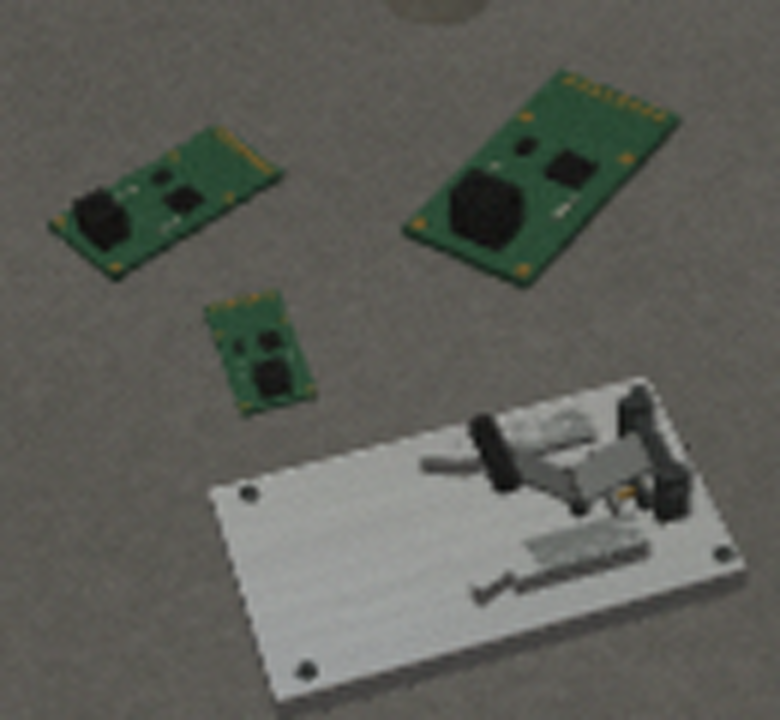

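The side crop shows the middle board at (165,200), measuring about 98 x 50 mm, with gold contacts at (250,150) and the relay at (103,215). The large board is at (540,180) and the small one at (262,355). The holder's deck corners are at (210,492), (640,378), (745,568) and (280,700), and the handle runs from (483,420) to (510,485). I'll use the middle board.

```bash
cat >> h.py <<'E'
def fit(M,P):
    M=np.array(M,float);P=np.array(P)[:,:2];m=M-M.mean(0);p=P-P.mean(0)
    th=np.arctan2((m[:,0]*p[:,1]-m[:,1]*p[:,0]).sum(),(m*p).sum());c,s=np.cos(th),np.sin(th)
    t=P.mean(0)-np.array([[c,-s],[s,c]])@M.mean(0);res=P-(M@np.array([[c,s],[-s,c]])+t);return t,np.degrees(th),res
E
python3 - <<'E'
from h import *
f=lambda p:np.array(p)/6+[165,145]-.4
S=cam('side')
print('holder',fit([(-.105,.055),(.085,.055),(.085,-.055),(-.105,-.055)],toplane(f([(210,492),(642,377),(745,568),(280,700)]),.015,S)))
print('board',fit([(-.05,.025),(-.05,-.025),(.05,-.025),(.05,.025)],toplane(f([(48,227),(117,275),(285,172),(214,126)]),.004,S)))
C=cam('scene')
s=.64
print('holder scene',fit([(-.105,-.055),(-.105,.055),(.085,.055),(.085,-.055)],toplane(np.array([(416,259),(460,289),(360,326),(321,294)])*s,.015,C)))
print('board scene',fit([(.05,.025),(-.05,.025)],toplane(np.array([(541,391),(564,353)])*s,.004,C)))
E
```

```text
holder (array([ 0.5677094 , -0.01948789]), np.float64(-7.391591466075946), array([[ 0.00113606, -0.00136179],
       [-0.00198082, -0.0006316 ],
       [-0.00134299,  0.00072343],
       [ 0.00218775,  0.00126996]]))
board (array([0.52057466, 0.23362118]), np.float64(18.878116281250605), array([[-0.00059953, -0.00053879],
       [ 0.00113256,  0.00179855],
       [ 0.00056123, -0.00044986],
       [-0.00109426, -0.0008099 ]]))
holder scene (array([ 0.56946229, -0.0163895 ]), np.float64(-7.655165601018009), array([[ 0.00836123,  0.00148513],
       [ 0.00285821,  0.0007377 ],
       [-0.00992577, -0.00537589],
       [-0.00129367,  0.00315306]]))
board scene (array([0.51882624, 0.23345318]), np.float64(16.51032414388727), array([[-0.00544477, -0.00161388],
       [ 0.00544477,  0.00161388]]))
```

```bash
python3 -m handwheel '[[[0,0,0,0.0305,-0.0266,0.001,1],[0,0,0,0.0305,-0.0266,0.001,1],[0,0,0,0.0305,-0.0266,0.001,1],[0,0,0,0.0305,-0.0266,0.001,1],[0,0,0,0.0305,-0.0266,0.001,1],[0,0,0,0.0305,-0.0266,0.001,1],[0,0,0,0.0305,-0.0266,0.001,1],[0,0,0,0.0305,-0.0266,0.001,1],[0,0,0,0.0305,-0.0266,0.001,1],[0,0,0,0.0305,-0.0266,0.001,1],[0,0,0,0.0305,-0.0266,0.001,1],[0,0,0,0.0305,-0.0266,0.001,1],[0,0,0,0.0305,-0.0266,0.001,1],[0,0,0,0.0305,-0.0266,0.001,1],[0,0,0,0.0305,-0.0266,0.001,1],[0,0,0,0.0305,-0.0266,0.001,1],[0,0,0,0.0305,-0.0266,0.001,1],[0,0,0,0.0305,-0.0266,0.001,1],[0,0,10.3,0,0,0,0.7],[0,0,10.3,0,0,0,0.7]]]' 20
cat >> h.py <<'E'
def st(pr=True):
    s=sense();M=R.from_quat(s['tool_rot']).as_matrix()
    if pr: print('t',round(s['t'],2),'tcp',np.round(s['tcp_pos'],4),'yaw',round(float(np.degrees(np.arctan2(M[1,0],M[0,0]))),2),'z',M[:,2].round(3),'F',np.round(s['force'],2),'gap',round(s['finger_gap'],3),'gf',round(s['gripper_force'],1))
    return s
def holder(t,yaw):
    c,s=np.cos(np.radians(yaw)),np.sin(np.radians(yaw))
    return lambda p:np.r_[t[0]+c*p[0]-s*p[1],t[1]+s*p[0]+c*p[1],p[2]]
E
python3 - <<'E'
from h import *
s=st();im=snapshot('wrist');cv2.imwrite('pics/w1.png',cv2.resize(im[:,:,::-1],(800,600),interpolation=cv2.INTER_CUBIC))
C=cam('wrist',s);H=holder((.568,-.0185),-7.5)
for p in [(0,.016,.055),(0,-.016,.055),(85e-3,.055,.015),(-.105,-.055,.015)]: print(p,proj(H(p),C)/.64)
E
```

```text
t: 2.6
tcp_pos: [0.5677, -0.017, 0.2127]
tool_rot: [0.998, -0.068, -0.001, -0.0]
force: [0.6, -0.1, -0.2]
finger_gap: 0.705
gripper_force: 0.0
t 2.6 tcp [ 0.5677 -0.017   0.2127] yaw -7.74 z [-0.001  0.    -1.   ] F [ 0.64 -0.13 -0.15] gap 0.705 gf 0.0
(0, 0.016, 0.055) [[374.57291575 271.93586616]]
(0, -0.016, 0.055) [[427.53746482 271.75045916]]
(0.085, 0.055, 0.015) [[313.29328372 126.23703181]]
(-0.105, -0.055, 0.015) [[475.88099351 398.44783679]]
```

View pics/w1.png

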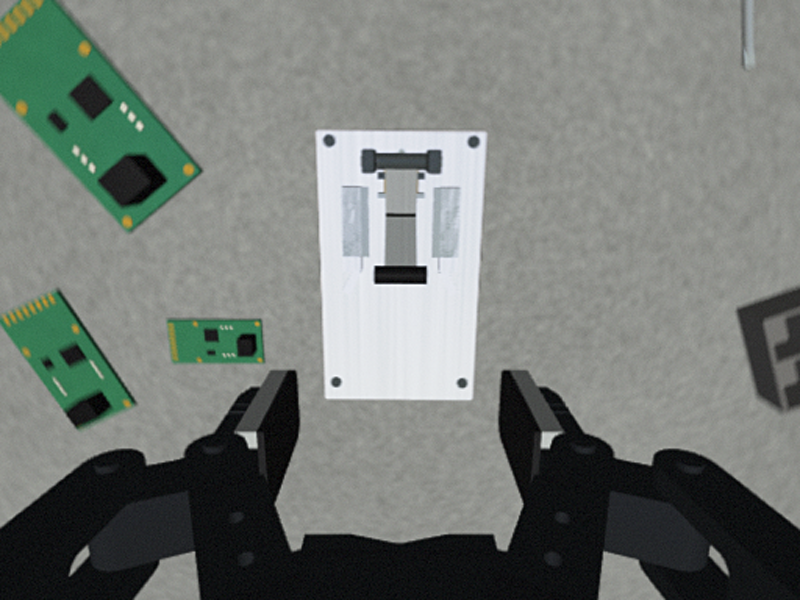

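The wrist view shows the deck corners at (317,131), (486,131), (473,399) and (325,399), and the handle centred at (400.5,274). The job board is at the left, with corners at (60,289), (135,403) and (80,430) and its relay near (87,409).

```bash
python3 - <<'E'
from h import *
s=st();C=cam('wrist',s);k=.64
t,y,r=fit([(.085,.055),(.085,-.055),(-.105,-.055),(-.105,.055)],toplane(np.array([(317,131),(486,131),(473,399),(325,399)])*k,.015,C));print('holder',t,y,r.round(4).tolist())
h=toplane(np.array([400.5,272.5])*k,.0585,C)[0];print('handle',h, 'from holder',holder(t,y)((0,0,.055)))
print('board',fit([(.05,-.025),(-.05,-.025),(-.05,.025)],toplane(np.array([(60,290),(135,403),(80,430)])*k,.004,C)))
E
```

```text
t 2.65 tcp [ 0.5676 -0.0172  0.2127] yaw -7.98 z [-0.001  0.    -1.   ] F [-0.    0.02 -0.68] gap 0.702 gf 0.0
holder [ 0.56627759 -0.01816577] -8.298900375211602 [[-0.0019, -0.0015], [-0.0008, 0.0015], [0.0018, 0.0004], [0.001, -0.0005]]
handle [ 0.56831963 -0.01848119  0.0585    ] from holder [ 0.56627759 -0.01816577  0.055     ]
board (array([0.52232095, 0.23324858]), np.float64(16.39884924563408), array([[-0.00122974, -0.00057454],
       [ 0.00161296,  0.00071739],
       [-0.00038322, -0.00014285]]))
```

```bash
python3 -m handwheel '[[[0,0,0,0.0003,0.0013,0.03,0.65],[0,0,0,0,0,0.03,0.65],[0,0,0,0,0,0.03,0.65],[0,0,0,0,0,0.03,0.65],[0,0,0,0,0,0.03,0.65],[0,0,0,0,0,0.029,0.65],[0,0,0,0,0,0,0.65],[0,0,0,0,0,0,0.3],[0,0,0,0,0,0,0.2],[0,0,0,0,0,0,0.2],[0,0,0,0,0,0,0.2],[0,0,0,0,0,0,0.2]]]' 25
python3 - <<'E'
from h import *
st()
E
```

```text
t: 4.15
tcp_pos: [0.5687, -0.0183, 0.0355]
tool_rot: [0.998, -0.066, 0.001, -0.001]
force: [-0.1, 5.5, 0.5]
finger_gap: 0.362
gripper_force: 25.1
t 4.15 tcp [ 0.5687 -0.0183  0.0355] yaw -7.52 z [ 0.002  0.001 -1.   ] F [-0.07  5.46  0.5 ] gap 0.362 gf 25.1
```

```bash
python3 -m handwheel '[[[0,0,0,0.0025,0,-0.0065,0.2],[0,0,0,0.0032,0,-0.0062,0.2],[0,0,0,0.0038,0,-0.0058,0.2],[0,0,0,0.0043,0,-0.0054,0.2],[0,0,0,0.0049,0,-0.005,0.2],[0,0,0,0.0053,0,-0.0045,0.2],[0,0,0,0.0057,0,-0.0039,0.2]]]'
```

```text
t: 5.03
tcp_pos: [0.5954, -0.0218, 0.0718]
tool_rot: [0.998, -0.065, -0.002, -0.001]
force: [-1.9, 4.8, -1.2]
finger_gap: 0.368
gripper_force: 25.2
```

```bash
python3 -m handwheel '[[[0,0,0,0.0061,0,-0.0033,0.2],[0,0,0,0.0064,0,-0.0027,0.2],[0,0,0,0.0066,0,-0.002,0.2],[0,0,0,0.0068,0,-0.0014,0.2],[0,0,0,0.0069,0,-0.0007,0.2],[0,0,0,0.0069,0,0,0.2],[0,0,0,0.0069,0,0.0007,0.2],[0,0,0,0,0,0,0.2]]]'
```

```text
t: 6.02
tcp_pos: [0.646, -0.0287, 0.0824]
tool_rot: [0.998, -0.065, 0.002, -0.0]
force: [1.6, 5.5, 4.1]
finger_gap: 0.364
gripper_force: 26.4
```

```bash
python3 -m handwheel '[[[0,0,0,0,0,0,0.6],[0,0,0,0,0,0,0.6],[0,0,0,0,0,0,0.6],[0,0,0,0,0,-0.02,0.6],[0,0,0,0,0,-0.04,0.6],[0,0,0,0,0,-0.04,0.6],[0,0,-8.2,-0.0192,-0.0228,0,0.6],[0,0,8.2,-0.0192,-0.0228,0,0.6],[0,0,0,-0.0192,-0.0228,0,0.6],[0,0,0,-0.0192,-0.0228,0,0.6],[0,0,0,-0.0192,-0.0228,0,0.6],[0,0,0,-0.0192,-0.0228,0,0.6],[0,0,0,-0.0192,-0.0228,0,0.6],[0,0,0,-0.0192,-0.0228,0,0.6],[0,0,0,-0.0192,-0.0228,0,0.6],[0,0,0,-0.0192,-0.0228,0,0.6],[0,0,-8.2,0,0,0,0.6],[0,0,-8.2,0,0,0,0.6],[0,0,-8.2,0,0,0,0.6],[0,0,0,0,0,0.01,0.6]]]'
python3 - <<'E'
from h import *
s=st();im=snapshot('wrist');cv2.imwrite('pics/w2.png',cv2.resize(im[:,:,::-1],(800,600),interpolation=cv2.INTER_CUBIC))
E
```

```text
t: 8.52
tcp_pos: [0.4808, 0.2196, 0.1726]
tool_rot: [0.989, 0.148, 0.002, -0.0]
force: [-0.6, -0.2, 0.1]
finger_gap: 0.599
gripper_force: 0.0
t 8.53 tcp [0.4808 0.2196 0.1726] yaw 17.02 z [ 0.004  0.001 -1.   ] F [-0.63 -0.17  0.09] gap 0.599 gf 0.0
```

View pics/w2.png

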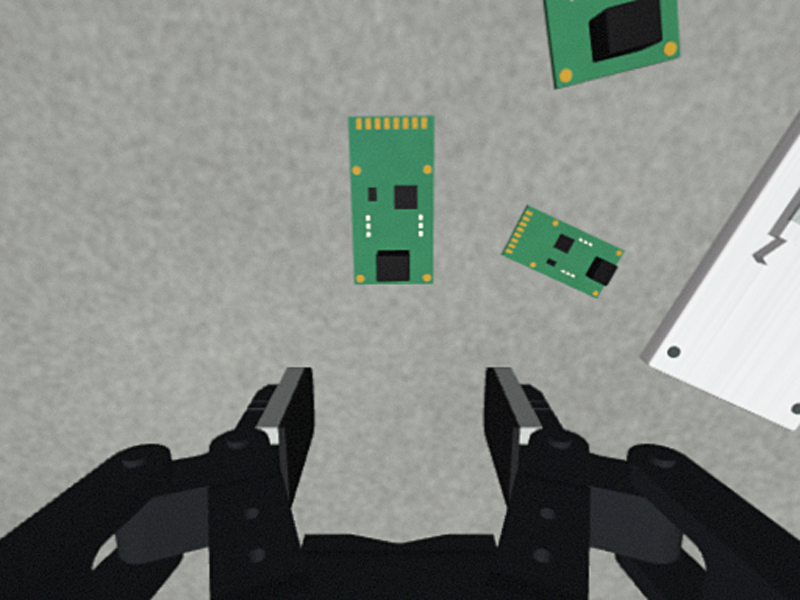

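The board's corners are at (348,117), (434,116), (433,284) and (355,284), and the relay is at about (393,266).

```bash
python3 - <<'E'
from h import *
s=st();C=cam('wrist',s);k=.64
t,y,r=fit([(.05,.025),(.05,-.025),(-.05,-.025),(-.05,.025)],toplane(np.array([(348,117),(434,116),(433,284),(355,284)])*k,.004,C));print('board',t,y,r.round(4).tolist())
rel=holder(t,y)((-.036,0,.022));print(rel,proj(rel,C)/k)
d=R.from_quat(s['tool_rot']).as_matrix().T@(rel-s['tcp_pos']);print('tool d',d)
E
```

```text
t 8.57 tcp [0.4794 0.2193 0.1706] yaw 16.97 z [ 0. -0. -1.] F [-0.14 -0.42 -0.12] gap 0.602 gf 0.0
board [0.51672522 0.23466024] 17.74620693942278 [[-0.0005, -0.0006], [-0.0009, 0.0003], [0.0002, 0.0006], [0.0012, -0.0003]]
[0.48243824 0.22368739 0.022     ] [[393.220883   269.63080569]]
tool d [ 0.00420203 -0.00335771  0.14862203]
```

```bash
python3 -m handwheel '[[[0,0,-0.7,0.0055,-0.0031,0.03,0.6],[0,0,0,0,0,0.03,0.6],[0,0,0,0,0,0.03,0.6],[0,0,0,0,0,0.03,0.6],[0,0,0,0,0,0.03,0.6],[0,0,0,0,0,0.011,0.6],[0,0,0,0,0,0,0.5]]]'
python3 - <<'E'
from h import *
s=st();im=snapshot('wrist');cv2.imwrite('pics/w3.png',cv2.resize(im[:,:,::-1],(800,600),interpolation=cv2.INTER_CUBIC))
E
```

```text
t: 9.45
tcp_pos: [0.4837, 0.2239, 0.0096]
tool_rot: [0.988, 0.154, -0.001, 0.0]
force: [0.8, 0.1, -0.3]
finger_gap: 0.502
gripper_force: 0.0
t 9.45 tcp [0.4837 0.2239 0.0096] yaw 17.76 z [-0.001 -0.    -1.   ] F [ 0.77  0.08 -0.33] gap 0.502 gf 0.0
```

View pics/w3.png

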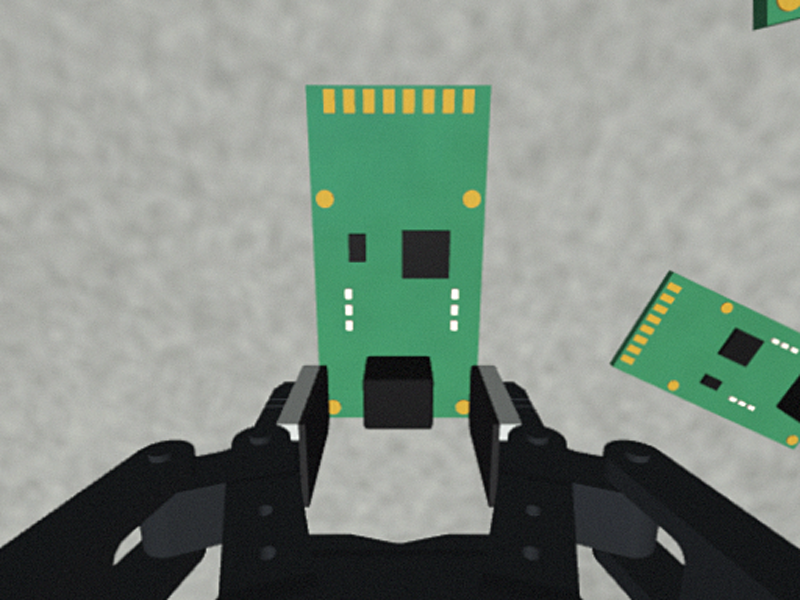

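The relay is centred between the open pads, spanning (364..433, 357..428). The board's front corners are at (306,86) and (491,86). Now I'll grip and lift.

```bash
python3 -m handwheel '[[[0,0,0,0,0,0,0.1],[0,0,0,0,0,0,0.1],[0,0,0,0,0,0,0.1],[0,0,0,0,0,0,0.1],[0,0,0,0,0,0,0.1],[0,0,0,0,0,-0.01,0.1],[0,0,0,0,0,-0.02,0.1],[0,0,0,0,0,-0.03,0.1],[0,0,0,0,0,0,0.1],[0,0,0,0,0,0,0.1]]]' 45
python3 - <<'E'
from h import *
s=st();im=snapshot('wrist');cv2.imwrite('pics/w4.png',cv2.resize(im[:,:,::-1],(800,600),interpolation=cv2.INTER_CUBIC))
C=cam('wrist',s);M=R.from_quat(s['tool_rot']).as_matrix()
E
```

```text
t: 10.75
tcp_pos: [0.4835, 0.2239, 0.0699]
tool_rot: [0.988, 0.155, -0.0, 0.0]
force: [-0.2, 0.0, -1.6]
finger_gap: 0.217
gripper_force: 44.0
t 10.75 tcp [0.4835 0.2239 0.0699] yaw 17.81 z [-0.001 -0.    -1.   ] F [-0.19  0.01 -1.64] gap 0.217 gf 44.0
```

View pics/w4.png

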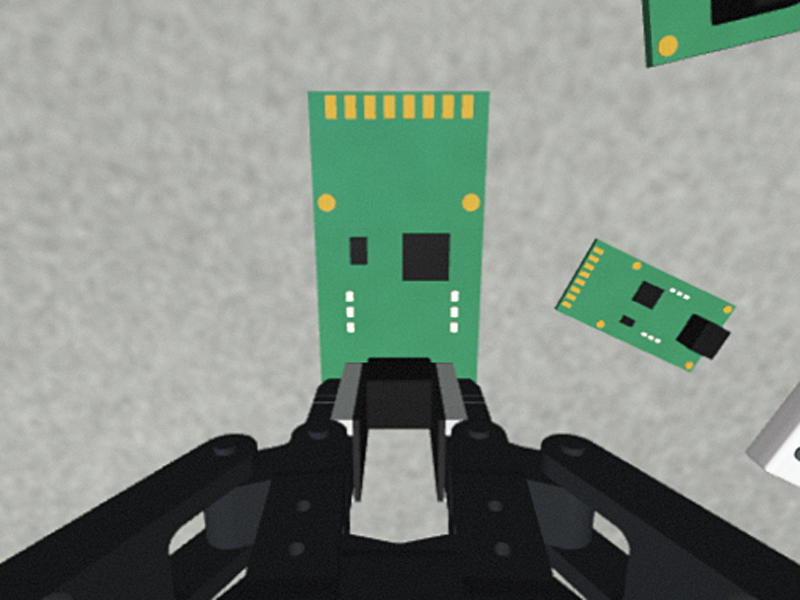

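The board hangs straight and centred, with its front corners at (308,92) and (490,92), drooping a little at the front. Next I'll carry it to a spot before the channel mouth.

```bash
python3 -m handwheel '[[[0,0,8.6,0,0,0,0.1],[0,0,8.6,0,0,0,0.1],[0,0,8.6,0,0,0,0.1],[0,0,0,0,0.0286,0,0.1],[0,0,0,0,0.0286,0,0.1],[0,0,0,0,0.0286,0,0.1],[0,0,0,0,0.0286,0,0.1],[0,0,0,0,0.0286,0,0.1],[0,0,0,0,0.0286,0,0.1],[0,0,0,0,0.0286,0,0.1],[0,0,0,0,0.0286,0,0.1],[0,0,0,0,0,0.015,0.1],[0,0,0,0,0,0.015,0.1],[0,0,0,0,0,0,0.1],[0,0,0,0,0,0,0.1]]]'
python3 - <<'E'
from h import *
s=st();im=snapshot('wrist');cv2.imwrite('pics/w5.png',cv2.resize(im[:,:,::-1],(800,600),interpolation=cv2.INTER_CUBIC))
E
```

```text
t: 12.68
tcp_pos: [0.4519, -0.0025, 0.0398]
tool_rot: [0.998, -0.07, -0.0, -0.0]
force: [-0.3, 0.7, -0.9]
finger_gap: 0.216
gripper_force: 44.2
t 12.68 tcp [ 0.4519 -0.0025  0.0398] yaw -7.98 z [-0.001  0.    -1.   ] F [-0.27  0.65 -0.9 ] gap 0.216 gf 44.2
```

View pics/w5.png

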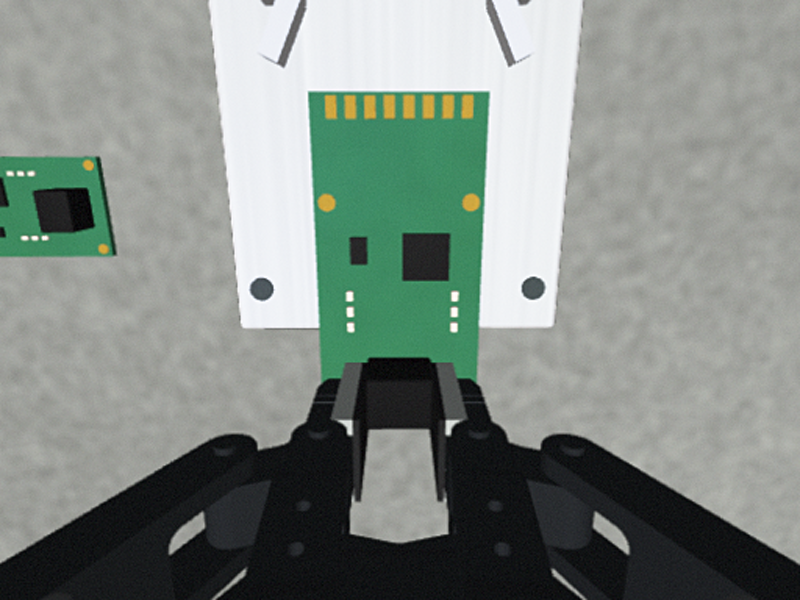

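The flare tips are at (280,66) and (514,66), and the slab edges at row 327 are at 242 and 554. That puts the holder's centreline at about x=397 and the board's at 399, so it needs about 0.4 mm towards image left. Now lowering.

```bash
python3 -m handwheel '[[[0,0,0,0,-0.0005,0.005,0.1],[0,0,0,0,0,0.005,0.1],[0,0,0,0,0,0.003,0.1],[0,0,0,0,0,0.002,0.1],[0,0,0,0,0,0.0005,0.1],[0,0,0,0,0,0,0.1]]]'
```

```text
t: 13.48
tcp_pos: [0.4519, -0.002, 0.026]
tool_rot: [0.998, -0.07, 0.0, 0.0]
force: [-2.9, -0.6, 16.1]
finger_gap: 0.219
gripper_force: 46.2
```

```bash
python3 -m handwheel '[[[0,0,0,0,0,-0.0008,0.1],[0,0,0,0.004,0,0,0.1],[0,0,0,0.006,0,0,0.1],[0,0,0,0.006,0,0,0.1],[0,0,0,0,0,0,0.1]]]'
```

```text
t: 14.1
tcp_pos: [0.4628, -0.0029, 0.0262]
tool_rot: [0.998, -0.069, -0.005, -0.001]
force: [-8.4, 0.8, 17.1]
finger_gap: 0.217
gripper_force: 46.2
```

```bash
python3 -m handwheel '[[[0,0,0,0,0,-0.0012,0.1],[0,0,0,0,0,0,0.1],[0,0,0,0,0,0,0.1]]]'
```

```text
t: 14.48
tcp_pos: [0.4686, -0.0045, 0.0264]
tool_rot: [0.998, -0.07, 0.0, 0.0]
force: [0.7, 0.3, -1.7]
finger_gap: 0.217
gripper_force: 44.2
```

```bash
python3 -m handwheel '[[[0,0,0,0.003,0,0.0002,0.1],[0,0,0,0.005,0,0,0.1],[0,0,0,0.005,0,0,0.1],[0,0,0,0.005,0,0,0.1],[0,0,0,0,0,0,0.1]]]'
```

```text
t: 15.1
tcp_pos: [0.4875, -0.0072, 0.0263]
tool_rot: [0.998, -0.07, 0.001, 0.0]
force: [0.7, 0.3, 1.6]
finger_gap: 0.215
gripper_force: 44.4
```

```bash
python3 -m handwheel '[[[0,0,0,0.005,0,0,0.1],[0,0,0,0.005,0,0,0.1],[0,0,0,0.005,0,0,0.1],[0,0,0,0.005,0,0,0.1],[0,0,0,0,0,0,0.1]]]'
```

```text
t: 15.72
tcp_pos: [0.5074, -0.01, 0.0263]
tool_rot: [0.998, -0.07, 0.002, 0.0]
force: [0.8, 0.5, 2.3]
finger_gap: 0.215
gripper_force: 44.5
```

```bash
python3 -m handwheel '[[[0,0,0,0.004,0,0,0.1],[0,0,0,0.004,0,0,0.1],[0,0,0,0.003,0,0,0.1],[0,0,0,0.001,0,0,0.1],[0,0,0,0,0,0,0.1]]]'
```

```text
t: 16.35
tcp_pos: [0.5175, -0.0112, 0.0263]
tool_rot: [0.998, -0.07, -0.0, 0.0]
force: [-2.9, -0.8, 3.8]
finger_gap: 0.217
gripper_force: 44.8
```

```bash
for i in 1; do python3 -m handwheel '[[[0,0,0,0.001,0,0,0.1],[0,0,0,0,0,0,0.1]]]'; done; python3 -m handwheel '[[[0,0,0,0.001,0,0,0.1],[0,0,0,0,0,0,0.1]]]'
```

```text
t: 16.6
tcp_pos: [0.5183, -0.0113, 0.0263]
tool_rot: [0.998, -0.07, -0.0, -0.0]
force: [-2.9, 0.9, 5.3]
finger_gap: 0.217
gripper_force: 44.8
t: 16.85
tcp_pos: [0.5194, -0.0115, 0.0263]
tool_rot: [0.998, -0.07, -0.0, -0.0]
force: [-2.7, 0.1, 4.8]
finger_gap: 0.22
gripper_force: 44.8
```

Still moving freely, with about 2.8 N of friction. I'll go on in 1 mm steps.

```bash
for i in 1; do python3 -m handwheel '[[[0,0,0,0.001,0,-0.0001,0.1],[0,0,0,0.001,0,0,0.1],[0,0,0,0,0,0,0.1]]]'; done; python3 -m handwheel '[[[0,0,0,0.001,0,0,0.1],[0,0,0,0,0,0,0.1]]]';python3 -m handwheel '[[[0,0,0,0.001,0,0,0.1],[0,0,0,0,0,0,0.1]]]'
```

```text
t: 17.23
tcp_pos: [0.5222, -0.012, 0.0263]
tool_rot: [0.998, -0.07, 0.001, 0.0]
force: [-1.3, 0.8, 2.2]
finger_gap: 0.219
gripper_force: 44.5
t: 17.48
tcp_pos: [0.5228, -0.012, 0.0263]
tool_rot: [0.998, -0.07, 0.0, 0.0]
force: [-2.0, 0.2, 0.4]
finger_gap: 0.217
gripper_force: 44.5
t: 17.73
tcp_pos: [0.524, -0.0122, 0.0264]
tool_rot: [0.998, -0.07, 0.001, 0.0]
force: [-0.8, -0.4, -0.7]
finger_gap: 0.216
gripper_force: 44.3
```

```bash
python3 -m handwheel '[[[0,0,0,0.001,0,0.0001,0.1],[0,0,0,0,0,0,0.1]]]' | sed -n 2,4p; python3 -m handwheel '[[[0,0,0,0.001,0,0,0.1],[0,0,0,0,0,0,0.1]]]'| sed -n 2,4p;python3 -m handwheel '[[[0,0,0,0.001,0,0,0.1],[0,0,0,0,0,0,0.1]]]'| sed -n 2,4p
```

```text
tcp_pos: [0.5241, -0.0122, 0.0264]
tool_rot: [0.998, -0.07, -0.0, -0.0]
force: [-2.1, -0.1, 2.3]
tcp_pos: [0.5241, -0.0122, 0.0263]
tool_rot: [0.998, -0.07, -0.001, -0.0]
force: [-4.8, 0.3, 5.1]
tcp_pos: [0.5241, -0.0122, 0.0263]
tool_rot: [0.998, -0.069, -0.002, -0.0]
force: [-5.7, -1.1, 6.5]
```

```bash
python3 -m handwheel '[[[0,0,0,0.001,0,-0.0003,0.1],[0,0,0,0,0,0,0.1],[0,0,0,0,0,0,0.1]]]' | sed -n 2,4p; python3 -m handwheel '[[[0,0,0,0.0005,0,0,0.1],[0,0,0,0,0,0,0.1]]]'| sed -n 2,4p
```

```text
tcp_pos: [0.5242, -0.0122, 0.0263]
tool_rot: [0.998, -0.069, -0.003, -0.0]
force: [-6.8, -1.0, 5.7]
tcp_pos: [0.5242, -0.0121, 0.0263]
tool_rot: [0.998, -0.069, -0.004, -0.0]
force: [-7.9, -1.5, 6.4]
```

```bash
python3 -m handwheel '[[[0,0,0,0.0005,0,-0.0002,0.1],[0,0,0,0,0,0,0.1],[0,0,0,0,0,0,0.1],[0,0,0,0,0,0,0.1]]]' | sed -n 2,4p; python3 -m handwheel '[[[0,0,0,-0.0015,0,0,0.1],[0,0,0,-0.0015,0,0,0.1],[0,0,0,0,0,0,0.1]]]'| sed -n 2,4p
```

```text
tcp_pos: [0.5242, -0.0121, 0.0263]
tool_rot: [0.998, -0.069, -0.005, -0.0]
force: [-7.9, -0.6, 5.5]
tcp_pos: [0.5242, -0.0121, 0.0264]
tool_rot: [0.998, -0.07, -0.001, -0.0]
force: [-5.0, -0.6, 0.3]
```

```bash
python3 -m handwheel '[[[0,0,0,-0.001,0,0,0.1],[0,0,0,0,0,0,0.3],[0,0,0,0,0,0,0.5],[0,0,0,0,0,0,0.6],[0,0,0,0,0,0,0.6],[0,0,0,0,0,-0.01,0.6],[0,0,0,0,0,-0.03,0.6],[0,0,0,0,0,-0.03,0.6],[0,0,0,0,0,-0.03,0.6],[0,0,0,0,0,-0.035,0.6],[0,0,0,0.03,-0.0003,0,0.6],[0,0,0,0.03,-0.0003,0,0.6],[0,0,0,0.03,-0.0003,0,0.6],[0,0,0,0.03,0,0,0.6],[0,0,0,0,0,0,0.6],[0,0,0,0,0,0,0.6]]]' 20
python3 - <<'E'
from h import *
s=st();im=snapshot('wrist');sd=snapshot('side')
k=lambda i,w,h:cv2.resize(i[:,:,::-1],(w,h),interpolation=cv2.INTER_CUBIC)
cv2.imwrite('pics/w6.png',np.hstack([k(im,480,360),k(sd[190:270,195:302],320,240)if 0 else cv2.copyMakeBorder(k(sd[190:270,195:302],320,240),0,120,0,0,0)]))
E
```

```text
t: 21.98
tcp_pos: [0.6421, -0.0277, 0.1618]
tool_rot: [0.998, -0.07, -0.001, -0.0]
force: [-0.2, 0.7, 0.8]
finger_gap: 0.604
gripper_force: 0.0
t 21.98 tcp [ 0.6421 -0.0277  0.1618] yaw -7.98 z [-0.002  0.    -1.   ] F [-0.23  0.7   0.79] gap 0.604 gf 0.0
```

View pics/w6.png

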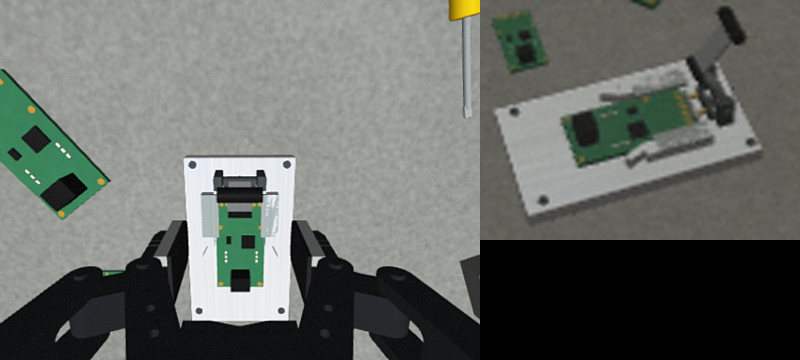

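The board lies in the channel against the stop and the clip stands open. In the wrist view the handle bar is at (240,195), running from 218 to 263, and the board shows at (242,245).

```bash
python3 - <<'E'
from h import *
s=st();C=cam('wrist',s);M=R.from_quat(s['tool_rot']).as_matrix()
P=toplane(np.array([(240,194)])*512/480,.107,C)[0];print(P,M.T@(P-s['tcp_pos']))
for z in(.1018,):print(proj(holder((.567,-.0185),-8)((.0764,0,z)),C)*480/512)
E
```

```text
t 22.07 tcp [ 0.642  -0.0276  0.1618] yaw -7.99 z [-0.002  0.    -1.   ] F [-0.41  0.25 -0.15] gap 0.601 gf 0.0
[ 0.64460206 -0.02861753  0.107     ] [0.00283057 0.00061125 0.0548095 ]
[[241.09636159 194.10407297]]
```

```bash
python3 -m handwheel '[[[0,0,0,0.003,0,0.02,0.6],[0,0,0,0,0,0.02,0.6],[0,0,0,0,0,0.02,0.6],[0,0,0,0,0,0.0195,0.6],[0,0,0,0,0,0,0.6],[0,0,0,0,0,0,0.4],[0,0,0,0,0,0,0.2],[0,0,0,0,0,0,0.2],[0,0,0,0,0,0,0.2],[0,0,0,0,0,0,0.2]]]' 30
```

```text
t: 23.32
tcp_pos: [0.6469, -0.0286, 0.0828]
tool_rot: [0.998, -0.07, 0.001, 0.0]
force: [0.3, -0.6, -0.1]
finger_gap: 0.368
gripper_force: 30.2
```

```bash
python3 -m handwheel '[[[0,0,0,-0.0069,0,-0.0007,0.2],[0,0,0,-0.0069,0,0,0.2],[0,0,0,-0.0069,0,0.0007,0.2],[0,0,0,-0.0068,0,0.0014,0.2],[0,0,0,-0.0066,0,0.002,0.2],[0,0,0,-0.0064,0,0.0027,0.2],[0,0,0,-0.0061,0,0.0033,0.2],[0,0,0,0,0,0,0.2]]]'
```

```text
t: 24.32
tcp_pos: [0.5975, -0.0217, 0.0723]
tool_rot: [0.998, -0.069, -0.003, -0.0]
force: [-2.9, -2.1, 7.0]
finger_gap: 0.364
gripper_force: 31.1
```

```bash
python3 -m handwheel '[[[0,0,0,-0.0059,0,0.0034,0.2],[0,0,0,-0.0053,0,0.0045,0.2],[0,0,0,-0.0049,0,0.005,0.2],[0,0,0,-0.0043,0,0.0054,0.2],[0,0,0,-0.0038,0,0.0058,0.2],[0,0,0,0,0,0,0.2]]]'
```

```text
t: 25.08
tcp_pos: [0.5749, -0.0186, 0.0478]
tool_rot: [0.998, -0.07, -0.002, -0.0]
force: [-4.0, -4.2, 2.2]
finger_gap: 0.364
gripper_force: 31.1
```

```bash
python3 -m handwheel '[[[0,0,0,-0.0011,0.0004,0.0014,0.2],[0,0,0,-0.0007,0,0.0014,0.2],[0,0,0,-0.0007,0,0.0014,0.2],[0,0,0,0,0,0,0.2]]]'
```

```text
t: 25.58
tcp_pos: [0.5733, -0.0184, 0.0444]
tool_rot: [0.998, -0.07, -0.001, -0.0]
force: [-3.1, -2.0, 1.3]
finger_gap: 0.363
gripper_force: 31.1
```

```bash
python3 -m handwheel '[[[0,0,0,-0.0006,0,0.0008,0.2],[0,0,0,-0.0004,0,0.0008,0.2],[0,0,0,0,0,0,0.2]]]'|sed -n 2,4p;python3 -m handwheel '[[[0,0,0,-0.0003,0,0.0006,0.2],[0,0,0,0,0,0,0.2]]]'|sed -n 2,4p
```

```text
tcp_pos: [0.5726, -0.0184, 0.0429]
tool_rot: [0.998, -0.07, -0.0, -0.0]
force: [-3.4, -0.7, 0.7]
tcp_pos: [0.5724, -0.0183, 0.0423]
tool_rot: [0.998, -0.07, -0.0, -0.0]
force: [-3.9, -1.2, 1.2]
```

```bash
python3 -m handwheel '[[[0,0,0,-0.0005,0,0.0005,0.2],[0,0,0,0,0,0,0.2]]]'|sed -n 2,4p;python3 -m handwheel '[[[0,0,0,-0.0003,0,0.0004,0.2],[0,0,0,0,0,0,0.2]]]'|sed -n 2,4p;python3 -m handwheel '[[[0,0,0,-0.0002,0,0.0003,0.2],[0,0,0,0,0,0,0.2]]]'|sed -n 2,4p
```

```text
tcp_pos: [0.5722, -0.0183, 0.0419]
tool_rot: [0.998, -0.07, 0.0, -0.0]
force: [-2.9, -0.4, 0.2]
tcp_pos: [0.572, -0.0183, 0.0415]
tool_rot: [0.998, -0.07, 0.0, -0.0]
force: [-3.1, -0.7, 1.7]
tcp_pos: [0.5719, -0.0183, 0.0412]
tool_rot: [0.998, -0.07, 0.0, -0.0]
force: [-1.4, -0.3, 1.3]
```

```bash
python3 -m handwheel '[[[0,0,0,-0.0001,0,0.0002,0.2],[0,0,0,0,0,0,0.2]]]'|sed -n 2,4p;python3 -m handwheel '[[[0,0,0,-0.0001,0,0.0002,0.2],[0,0,0,0,0,0,0.2]]]'|sed -n 2,4p;python3 -m handwheel '[[[0,0,0,-0.0001,0,0.0002,0.2],[0,0,0,0,0,0,0.2]]]'|sed -n 2,4p
```

```text
tcp_pos: [0.5718, -0.0183, 0.0411]
tool_rot: [0.998, -0.07, 0.0, -0.0]
force: [-1.1, 0.9, 0.4]
tcp_pos: [0.5717, -0.0183, 0.0408]
tool_rot: [0.998, -0.07, 0.0, 0.0]
force: [-0.4, 0.2, -0.8]
tcp_pos: [0.5716, -0.0183, 0.0407]
tool_rot: [0.998, -0.07, 0.0, 0.0]
force: [0.8, -0.5, 0.1]
```

```bash
python3 -m handwheel '[[[0,0,0,0,0,0.0002,0.2],[0,0,0,0,0,0,0.2]]]'|sed -n 2,4p;python3 -m handwheel '[[[0,0,0,-0.0001,0,0.0002,0.2],[0,0,0,0,0,0,0.2]]]'|sed -n 2,4p
```

```text
tcp_pos: [0.5715, -0.0183, 0.0405]
tool_rot: [0.998, -0.07, 0.0, 0.0]
force: [-0.3, -0.8, -0.5]
tcp_pos: [0.5714, -0.0183, 0.0402]
tool_rot: [0.998, -0.07, 0.0, 0.0]
force: [-0.4, 0.4, -0.7]
```

```bash
python3 -m handwheel '[[[0,0,0,-0.0001,0,0.0002,0.2],[0,0,0,0,0,0,0.2]]]'|sed -n 2,4p;python3 -m handwheel '[[[0,0,0,-0.0001,0,0.0002,0.2],[0,0,0,0,0,0,0.2]]]'|sed -n 2,4p;python3 -m handwheel '[[[0,0,0,-0.0001,0,0.0002,0.2],[0,0,0,0,0,0,0.2]]]'|sed -n 2,4p
```

```text
tcp_pos: [0.5713, -0.0183, 0.0401]
tool_rot: [0.998, -0.07, 0.0, 0.0]
force: [1.3, 0.7, -0.6]
tcp_pos: [0.5713, -0.0183, 0.0401]
tool_rot: [0.998, -0.07, 0.0, 0.0]
force: [2.3, 0.2, 0.1]
tcp_pos: [0.5712, -0.0183, 0.0399]
tool_rot: [0.998, -0.07, 0.001, 0.0]
force: [2.0, 0.3, 2.7]
```

```bash
python3 -m handwheel '[[[0,0,0,0,0,0.0002,0.2],[0,0,0,0,0,0,0.2],[0,0,0,0,0,0,0.2]]]'|sed -n 2,4p
```

```text
tcp_pos: [0.5712, -0.0183, 0.0398]
tool_rot: [0.998, -0.07, 0.0, 0.0]
force: [1.5, 1.1, 5.5]
```

```bash
python3 -m handwheel '[[[0,0,0,0,0,-0.0002,0.2],[0,0,0,0,0,0,0.2]]]'|sed -n 2,4p; python3 -m handwheel '[[[0,0,0,0,0,0,0.45],[0,0,0,0,0,0,0.55],[0,0,0,0,0,0,0.65],[0,0,0,0,0,0,0.65],[0,0,0,0,0,-0.02,0.65],[0,0,0,0,0,-0.03,0.65],[0,0,0,0,0,-0.04,0.65],[0,0,0,0,0,-0.04,0.65],[0,0,0,-0.02,0,-0.03,0.65],[0,0,0,0,0,0,0.65],[0,0,0,0,0,0,0.65]]]'
python3 - <<'E'
from h import *
s=st();im=snapshot('wrist');sd=snapshot('side')
k=lambda i,w,h:cv2.resize(i[:,:,::-1],(w,h),interpolation=cv2.INTER_CUBIC)
cv2.imwrite('pics/w7.png',np.hstack([k(im[30:300,150:360],400,514),k(sd[170:280,195:280],400,514)]))
E
```

```text
tcp_pos: [0.5712, -0.0183, 0.0398]
tool_rot: [0.998, -0.07, 0.0, 0.0]
force: [1.2, 0.5, 6.2]
t: 30.95
tcp_pos: [0.5508, -0.0154, 0.1991]
tool_rot: [0.998, -0.07, -0.0, -0.0]
force: [0.4, -0.1, -0.1]
finger_gap: 0.65
gripper_force: 0.0
t 30.95 tcp [ 0.5508 -0.0154  0.1991] yaw -7.99 z [-0.  0. -1.] F [ 0.43 -0.1  -0.07] gap 0.65 gf 0.0
```

View pics/w7.png

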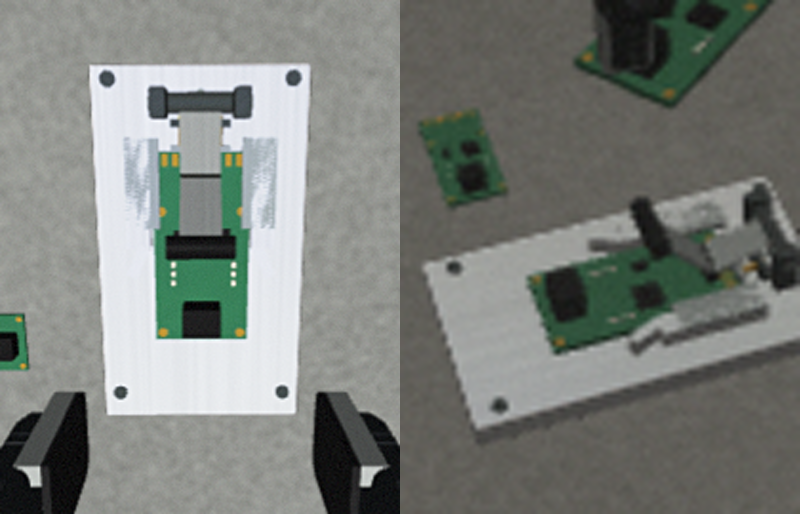

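The clip rests on the board, with its handle at (200,246), and the board's rear edge runs from (156,338) to (246,338). I'll check that the board is still at its home position.

```bash
python3 - <<'E'
from h import *
s=st();C=cam('wrist',s)
f=lambda p:np.array(p)*.525+[150,30]
D=toplane(f([(90,66),(310,66),(296,413),(107,413)]),.015,C);t,y,_=fit([(.085,.055),(.085,-.055),(-.105,-.055),(-.105,.055)],D);print(t,y)
P=toplane(f([(156,338),(246,338),(160,152),(242,152)]),.019,C)[:,:2]
c,q=np.cos(np.radians(y)),np.sin(np.radians(y));print((P-t)@np.array([[c,-q],[q,c]]))
# expected rear edge: TCP at home (.5242,-.0121), relay 14mm ahead of rear edge
print((np.array([.5242,-.0121])-t)@np.array([[c,-q],[q,c]])-[.014,0])
E
```

```text
t 31.05 tcp [ 0.5507 -0.0155  0.1983] yaw -8.0 z [-0.002  0.001 -1.   ] F [ 0.01 -0.47 -1.21] gap 0.656 gf 0.0
[ 0.5660984  -0.01787727] -7.769845332504233
[[-0.05602661  0.02467123]
 [-0.05618648 -0.02460207]
 [ 0.04264932  0.0203204 ]
 [ 0.04250348 -0.02085114]]
[-5.62947899e-02  5.98123020e-05]
```

```bash
python3 -c "
from station import *
print(sign_off())"
```

```text
the job is handed in; nothing more can be done
None
```

I handed the job in at about 31 s: the board is pressed home at about 5–8 N, and the clip was lowered under hold onto it at an estimated 16–18 N. The last picture puts the board within about 0.2 mm of its home position, but I had no direct check that it still touches the jaw.

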